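Set the block clamp to its red gauge tag

ROBOT

A 7-joint arm with a two-finger parallel gripper is mounted at the origin on the work surface. World frame = base frame: x ahead of the robot, y to its left, z up, the work surface at z = 0. Lengths are in m, angles in rad, forces in N, time in s.
With the tool pointing down it reaches from about 0.4 to 0.85 m from the base axis. Payload 10.4 kg.
Tool frame: the origin (TCP) lies midway between the tips of the shut fingers; the grasp point (between the pads) lies 19 mm behind it; z points along the fingers, x is the direction in which the jaws open and shut, and the axes are right-handed (so a half turn about z gives the same grasp; the last joint's range is limited). The gripper opens to 85 mm and grips with 20 to 120 N. Pads are 22 mm wide; open, the fingers measure 114 mm over their backs; the gripper's body (76 mm by 85 mm) begins 54 mm behind the grasp point. The pads swing forward as they close: fully open they stand 13 mm farther back than shut.
Start: joints at [-1.243, 0.332, -0.065, 1.46, 0.022, 1.35, -0.088], TCP at [0.215, 0.587, 0.231] pointing down, gripper open.
Joint ranges: [-2.6, 2.6], [-0.5, 2.12], [-1.47, 1.34], [0.16, 2.42], [-1.27, 4.41], [0.06, 2.06], [-2.6, 2.6]. Speed limits (rad/s): [2.22, 2.22, 2.79, 2.79, 3.14, 3.14, 3.14].

INTERFACE

Orientations are given as a unit quaternion [x, y, z, w].
In Python, from workcell import manip, cams gives the robot as it stands.
- The arm moves only by the tool move_arm, never from a script. Its argument "moves" is a list of rows, each a list of 7 numbers: the turn, a rotation vector about the tool's x, y, z in degrees, then the shift along the tool's x, y, z in m, then the finger opening in m, from 0 to 0.0854. A call has 1 to 10 rows; each row is the pose to reach, as a shift and turn from the pose commanded when the call began, along the tool's axes at that moment; what a row does not reach only later rows make up. A row lasts 1/10 s, in which the tool goes at most 50 mm and 8.59 degrees, less where a joint would pass 70% of its speed; a pose out of reach is approached as far as the arm can. A call with a gripper value outside its range is refused whole. The fingers move at their own pace and stop on an object; "grip_force" is the grip in N (left out, the last holds). Time passes only in rows, so rows that repeat a pose let the fingers close. It gives the time, the measured TCP pose, the force and the opening at its end, in the units of the state.
- manip.get_obs(): the state, without advancing time (a new reading comes with each control period).
- cams.camera(name): name is "scene" or "top" or "wrist"; returns the picture (480x640x3 uint8, red, green, blue); there is no depth.
- cams.camera_params(name): a dict with "fx", "fy", "cx", "cy" (pixels), "xyz" and "rotation" of the camera in the world. Camera axes: x right, y up, looking along -z (the intrinsics and any distortion apply to the point x, -y, -z); pixel columns grow to the right and rows downward; lengths in m; the calibration is good to about 2 mm. A picture is of the moment at which its call begins: read the wrist's pose just before it. camera_params takes no time and is no camera call; for the wrist camera it gives the pose at the moment of the call.
- manip.hand_in(): hands the job in, once; it reports no verdict.
The state is a dict: "clock": time; "joint_pos": joint angles; "joint_velocities": joint speeds; "tau": joint torques, N m; "position": TCP position; "ee_rot": TCP orientation; "ft_force": force on the tool from outside, world axes, zero at the start; "torque": the same for the moment, N m; "grip_width": opening from 0.0 (shut) to 1.0 (fully open).
Only numpy, scipy, OpenCV 4.12 (cv2) and the standard library are available. Lean on these libraries where they do the work, as an engineer would, in place of code of your own. Each camera call takes 0.05 s, during which the arm holds its last target. There are 200 camera calls.

TASK

With a lightly pressed fingertip, roll the knurled thumbwheel of the white block clamp, its top going towards the steel stop, until the blue jaw has closed the gap so far that its black pointer is in line with the pointer of the red gauge tag; if it goes past, roll it back. Move the jaw by the wheel alone: do not touch the jaw or the red tag, grasp or lift nothing, do not shove or raise the clamp, leave everything else on the bench where it is, and take the fingers away at the end.

Things in the scene. Friction and masses are not known exactly. Their poses are not given: they have to be found in the camera images.
- clamp: White bench clamp, loose, 3 kg, on rubber feet. All lengths here in mm. Base plate 260 (own x) x 110 (own y), its top 20 above the bench. Origin at the centre of its underside; z up; own x is the slide direction, from the wheel end (-x) to the steel stop (+x), and points roughly to the robot's left (within about 0.45 rad). Blue jaw and red tag slide along x between wheel and stop.
- stop_face (a point): Middle of the steel fixed stop's face, x = 100 on the clamp, 40 above the bench; the stop is 80 wide, its top 56 high. Axes are the clamp's.
- wheel: Knurled steel thumbwheel, 60 diameter over its ridges, 24 wide; it grips the fingertip by friction. Origin on its axle, along the clamp's y, 42 above the bench, at x = -90 on the clamp. Its axes turn with it. Light turning friction (1.7 N at the rim); stays where left. Starts 0 to 0.6 rad from its open end stop and turns 5.6 rad in all.
- wheel_top (a point): Topmost point of the wheel, 72 above the bench, fixed to the clamp, with its axes. Rolling the top towards the stop (+x) closes the gap, 8 of jaw travel per rad (per 30 rolled at the rim); the other way opens it. A tip pressed on it with 5 to 20 N (aimed about 1 below the rim) and moved along x turns it like a pinion. Two grey cheeks flank it: x -120 to -50, inner faces 16 and outer 26 either side of y = 0, top 50 high.
- jaw: Blue sliding jaw with a dark rubber face, 16 x 62, top 58 high. Geared to the wheel. Origin at bench height below its gripping face, on the middle of the clamp; moves along the clamp's x.
- jaw_line (a point): The jaw's black pointer, 3 wide, 26 above the bench, in the plane of the jaw's gripping face, at y = -37.5 on the clamp. Axes are the clamp's.
- tag: Red gauge tag, 14 x 12 x 12, stiff on the edge of the base plate at y = -50 of the clamp, set at a different place each time; origin at bench height below the middle of the clamp, level in x with its pointer.
- red_line (a point): Pointer of the red tag, 3 wide, 26 above the bench, at y = -37.5 on the clamp. Axes are the clamp's. The jaw starts 12 to 34 short of it (on the wheel side); the job is done when both pointers have the same x on the clamp.
- tube_block: aluminium block 50 x 50 x 40 with four holes, loose beside the clamp; origin at the centre of its underside. Leave alone.
- amber_bottle: small amber bottle, 44 diameter, 85 high, loose beyond the clamp; origin under its centre. Leave alone.
- well_plate: white well plate 128 x 86 x 14, loose to the right; origin under its centre. Leave alone.
- tube_rack: orange tube rack 60 x 170, 95 high over its blue caps, loose; origin under its centre. Leave alone.
- waste_tub: yellow tub with red lid, 112 diameter, 126 high, loose; origin under its centre. Leave alone.
- spatula: steel spatula 160 long lying flat, loose, to the right. Leave alone.

How it is judged:
On the way, in this order (a step that is already met when the one before it is completed fails the run):
1. a fingertip touches the thumbwheel (contact force between the fingers and wheel above 0.3 N), for 0.05 s.
2. the jaw's pointer comes level with the red tag's pointer (x of jaw_line in the frame of red_line between -0.0015 and 0.0015 m), for 0.2 s.
At the end, for the whole second after the job is handed in: The jaw's pointer is within 1.5 mm of the red tag's pointer along the slide, the jaw is at rest, and the clamp stands within 20 mm of where it was (all of step 2 and linear speed of jaw below 0.005 m/s and distance of clamp from where it was at the start of the episode below 0.02 m); the robot touches nothing.
It fails at once if the jaw is touched by the robot (contact force between any of the fingers, the arm and jaw above 1 N).
It fails at once if the red tag is touched by the robot (contact force between any of the fingers, the arm and tag above 1 N).
It fails at once if the clamp is shoved by more than 20 mm, raised or tipped (distance of clamp from where it was at the start of the episode above 0.02 m or height (world z) of clamp above 0.008 m or angle between clamp's own z axis and vertical above 0.08 rad).
It fails at once if the wheel is pressed with more than 60 N (contact force between anything else and wheel above 60 N).
It fails at once if another thing on the bench is moved by more than 20 mm (distance of any of tube_block, amber_bottle, well_plate, tube_rack, waste_tub, spatula from where it was at the start of the episode above 0.02 m).
It also fails if it takes over 61 s, if anything falls off the work surface, if the arm or the gripper's body presses on something with over 40 N, if the wrist force passes 120 N, or if a joint passes its speed limit or range.

## Working session

There is one attempt and no reset: what is moved stays moved. The work goes in short steps, Python scripts to look and compute and a tool call to move; the robot and the scene stay as the last step left them, time stands still between calls to the robot, and variables do not carry over. Pictures are saved under pics/ and viewed, about 8 in all and at most 12, crops included, and the job is handed in when it is done.

Besides the shell and the picture viewer there is one more tool, called as name([rows], argument=value, ...), one row to a line, values as JSON. move_arm: Moves the arm, as the interface text tells. Its arguments: {"type":"object","properties":{"moves":{"type":"array","items":{"type":"array","items":{"type":"number"}}},"grip_force":{"type":"number"}},"required":["moves"]}

```bash
ls; mkdir -p pics
python3 - <<'E'
from workcell import manip, cams
import cv2
for n in("top","scene"):
    cv2.imwrite(f"pics/{n}0.png",cams.camera(n)[:,:,::-1]); print(n,cams.camera_params(n))
print(manip.get_obs())
E
```

```text
pics
top {'fx': 465.83408372525565, 'fy': 465.83408372525565, 'cx': 322.04865356837837, 'cy': 245.54449598042447, 'xyz': array([0.32829483, 0.0164529 , 0.91102096]), 'rotation': array([-0.0708376 ,  0.07843694,  0.72196741, -0.68380753])}
scene {'fx': 497.97829507495305, 'fy': 497.97829507495305, 'cx': 322.0648153464465, 'cy': 244.74594226981324, 'xyz': array([1.1475652 , 0.28149495, 0.81988115]), 'rotation': array([0.19773596, 0.31240135, 0.7728199 , 0.51580548])}
{'clock': 0.1, 'joint_pos': array([-1.2425998 ,  0.33281442, -0.06469256,  1.46088309,  0.02157137,
        1.34990001, -0.08851974]), 'joint_velocities': array([ 2.45079800e-03,  8.61613569e-05,  4.23330508e-04, -1.31776336e-03,
        1.58617217e-04,  8.48829163e-05, -7.51215874e-04]), 'tau': array([ 1.02311191e-03, -6.26750994e+01,  4.89631668e-02, -3.92426026e+01,
        1.64070044e-02,  7.00278018e-03,  6.08691857e-05]), 'position': array([0.21465765, 0.58660986, 0.23057958]), 'ee_rot': array([ 8.19651710e-01,  5.72861802e-01, -5.27106517e-04,  3.89597441e-04]), 'ft_force': array([ 0.08180771, -0.15569065,  0.68074056]), 'torque': array([-0.00452285, -0.03787802, -0.02258646]), 'grip_width': 0.9961740261094629}
```

View pics/top0.png

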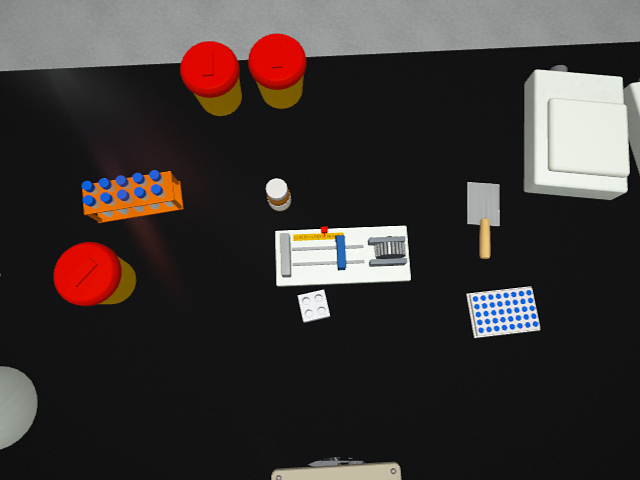

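View pics/scene0.png

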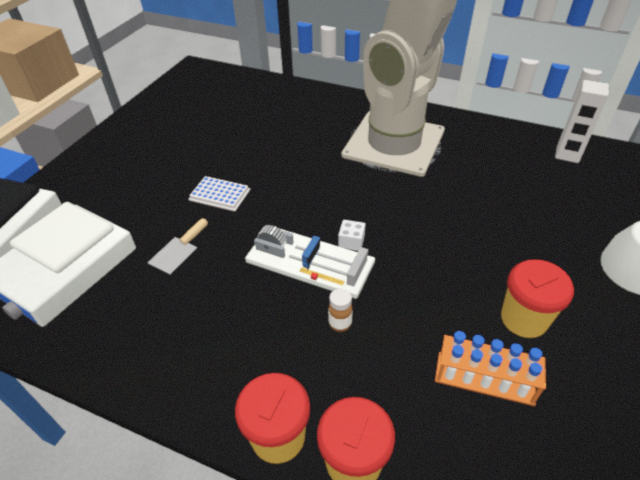

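The clamp lies in the top view at about (275–410, 226–286), with the stop on the left, the wheel on the right and the tag on the far side. I'll enlarge it to measure the pose.

```bash
cat > h.py <<'E'
import numpy as np, cv2
from workcell import manip, cams
from scipy.spatial.transform import Rotation as R
from scipy.optimize import least_squares
def proj(p,P):
    q=R.from_quat(p["rotation"]).inv().apply(np.atleast_2d(P)-p["xyz"])
    return np.c_[p["cx"]+p["fx"]*q[:,0]/-q[:,2], p["cy"]-p["fy"]*q[:,1]/-q[:,2]]
def unproj(p,uv,z):
    uv=np.atleast_2d(uv).astype(float)
    d=R.from_quat(p["rotation"]).apply(np.c_[(uv[:,0]-p["cx"])/p["fx"],-(uv[:,1]-p["cy"])/p["fy"],-np.ones(len(uv))])
    return p["xyz"]+d*((z-p["xyz"][2])/d[:,2])[:,None]
def c2w(pose,P):  # clamp coords -> world
    P=np.atleast_2d(P); x,y,a=pose
    return R.from_euler("z",a).apply(P)+[x,y,0]
def w2c(pose,P): x,y,a=pose; return R.from_euler("z",-a).apply(np.atleast_2d(P)-[x,y,0])
def crop(img,u0,v0,w,h,s): return cv2.resize(img[v0:v0+h,u0:u0+w],None,fx=s,fy=s,interpolation=cv2.INTER_CUBIC)
E
python3 - <<'E'
from h import *
im=cv2.imread("pics/top0.png"); cv2.imwrite("pics/c1.png",crop(im,265,215,155,80,5))
p=cams.camera_params("top")
# plate mask -> corners
m=(im[215:295,265:420].min(2)>150).astype(np.uint8)
c=max(cv2.findContours(cv2.morphologyEx(m,cv2.MORPH_CLOSE,np.ones((5,5))),0,2)[0],key=cv2.contourArea)
b=cv2.boxPoints(cv2.minAreaRect(c))+[265,215]; print(b)
w=unproj(p,b,.02);print(w, np.linalg.norm(np.diff(w,axis=0),axis=1))
E
```

```text
[[273.85304642 230.32588196]
 [408.03834534 224.95846558]
 [410.24760437 280.19009399]
 [276.06230164 285.55751038]]
[[ 0.5549858   0.09461894  0.02      ]
 [ 0.55171709 -0.17052171  0.02      ]
 [ 0.44194791 -0.16449354  0.02      ]
 [ 0.44556002  0.09399894  0.02      ]] [0.2651608  0.10993458 0.25851772]
```

View pics/c1.png

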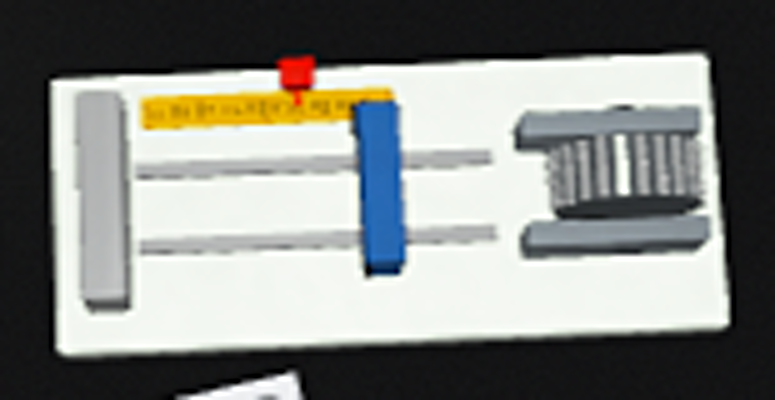

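Run:
```python
from h import *
p=cams.camera_params("top")
f=lambda u,v:(265+u/5-.4,215+v/5-.4)
uv=np.array([f(50,78),f(709,53),f(728,328),f(58,355)])
P=np.array([[130,-55,20],[-130,-55,20],[-130,55,20],[130,55,20]])/1000
s=least_squares(lambda q:(proj(p,c2w(q,P))-uv).ravel(),[.5,-.03,1.57]); pose=s.x
print(pose,s.fun.round(2)); np.save("pose.npy",pose)
print("wheeltop",c2w(pose,[-.09,0,.072]))
print("tag ptr",w2c(pose,unproj(p,f(297,103),.026))*1000)
print("jaw top face edge",w2c(pose,unproj(p,[f(360,105),f(366,265)],.058))*1000)
print("wheel",w2c(pose,unproj(p,[f(625,170)],.072))*1000)
o=manip.get_obs(); T=R.from_quat(o["ee_rot"]); print(T.as_matrix())
d=c2w(pose,[-.09,0,.16])[0]-o["position"]; print(T.inv().apply(d), np.degrees(pose[2]-np.arctan2(*T.as_matrix()[[1,0],0])))
```

```text
[ 0.49851164 -0.03619029  1.55652626] [ 0.06 -0.1  -0.15 -0.12  0.53  0.11 -0.44  0.07]
wheeltop [[ 0.49722738 -0.12618112  0.072     ]]
tag ptr [[ 33.44548514 -39.43450376  26.        ]]
jaw top face edge [[ 10.38862366 -30.12169119  58.        ]
 [ 11.03579576  30.87788101  58.        ]]
wheel [[-85.31627859   1.58430161  72.        ]]
[[ 3.43658156e-01  9.39094722e-01 -4.17716533e-04]
 [ 9.39093901e-01 -3.43658409e-01 -1.24258680e-03]
 [-1.31045850e-03  3.47500392e-05 -9.99999141e-01]]
[-0.57217778  0.51031391  0.07134719] 19.28230932435461
```

move_arm([
  [0,0,-19.3,-0.572,0.51,0,0],
  [0,0,-19.3,-0.572,0.51,0,0],
  [0,0,-19.3,-0.572,0.51,0,0],
  [0,0,-19.3,-0.572,0.51,0,0],
  [0,0,-19.3,-0.572,0.51,0,0],
  [0,0,-19.3,-0.572,0.51,0,0],
  [0,0,-19.3,-0.572,0.51,0,0],
  [0,0,-19.3,-0.572,0.51,0,0],
  [0,0,-19.3,-0.572,0.51,0,0],
  [0,0,-19.3,-0.572,0.51,0,0],
], grip_force=30)

```text
clock: 1.1
position: [0.3992, 0.1201, 0.2313]
ee_rot: [0.712, 0.702, 0.0, -0.0]
ft_force: [1.4, 1.4, -0.6]
grip_width: -0.001
```

move_arm([
  [0,0,0,-0.24,0.1,0,0],
  [0,0,0,-0.24,0.1,0,0],
  [0,0,0,-0.24,0.1,0,0],
  [0,0,0,-0.24,0.1,0,0],
  [0,0,0,-0.24,0.1,0,0],
  [0,0,0,-0.24,0.1,0,0],
  [0,0,0,-0.24,0.1,0.05,0],
  [0,0,0,-0.24,0.1,0.09,0],
  [0,0,0,-0.24,0.1,0.09,0],
  [0,0,0,-0.24,0.1,0.09,0],
])

```text
clock: 2.1
position: [0.4956, -0.1191, 0.1419]
ee_rot: [0.712, 0.702, -0.0, -0.0]
ft_force: [0.8, 0.1, 0.4]
grip_width: -0.002
```

Run:
```python
from h import *
pose=np.load("pose.npy"); o=manip.get_obs(); p=cams.camera_params("wrist")
im=cams.camera("wrist")[:,:,::-1].copy(); cv2.imwrite("pics/w1.png",im)
T=R.from_quat(o["ee_rot"]); print(o["position"],o["ft_force"],w2c(pose,o["position"])*1000, T.as_matrix()[:,0],T.as_matrix()[:,2],pose)
print(p["xyz"]); print(proj(p,c2w(pose,np.array([[-90,0,72],[33,-37.5,26],[11,-37.5,26],[100,0,56],[130,-55,20],[-130,55,20],[-130,-55,20]])/1000)))
```

```text
[ 0.49556325 -0.11908922  0.14194903] [0.773326   0.07719797 0.35760285] [[-82.93256612   1.76515913 141.9490339 ]] [ 1.38050300e-02  9.99904678e-01 -2.36227473e-04] [-1.00769281e-03 -2.22337311e-04 -9.99999468e-01] [ 0.49851164 -0.03619029  1.55652626]
[ 0.41241794 -0.11732766  0.28482297]
[[307.03846504 263.69042964]
 [453.38558636 284.58376109]
 [427.59942277 284.58025631]
 [567.31339922 255.61398663]
 [557.57989278 299.64299942]
 [257.22492213 173.52419586]
 [264.44900863 299.60484057]]
```

View pics/w1.png

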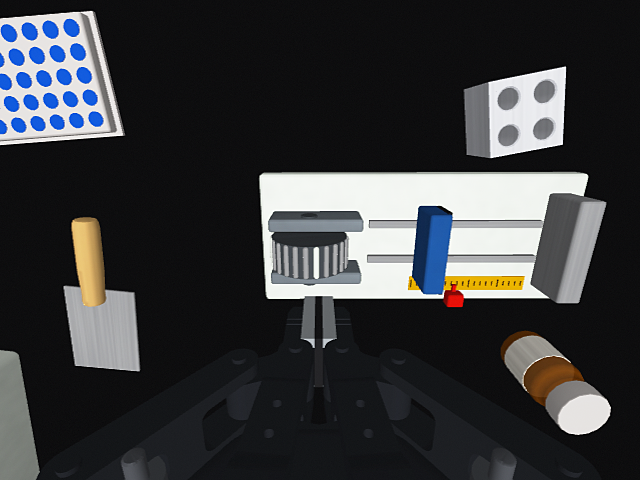

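move_arm([
  [0,0,0,-0.015,0.002,0.03,0],
  [0,0,0,-0.015,0.002,0.05,0],
  [0,0,0,-0.015,0.002,0.062,0],
  [0,0,0,-0.015,0.002,0.066,0],
  [0,0,0,-0.015,0.002,0.066,0],
  [0,0,0,-0.015,0.002,0.066,0],
])

```text
clock: 2.75
position: [0.4983, -0.1341, 0.0765]
ee_rot: [0.712, 0.702, 0.001, 0.001]
ft_force: [-0.6, -0.5, -0.2]
grip_width: -0.003
```

move_arm([
  [0,0,0,0,0,0.004,0],
  [0,0,0,0,0,0.0055,0],
  [0,0,0,0.002,0,0.0055,0],
  [0,0,0,0.004,0,0.0055,0],
  [0,0,0,0.006,0,0.0055,0],
  [0,0,0,0.008,0,0.0055,0],
])

```text
clock: 3.35
position: [0.4987, -0.1273, 0.0718]
ee_rot: [0.712, 0.702, 0.001, 0.001]
ft_force: [-6.2, -1.5, 20.5]
grip_width: -0.0
```

move_arm([
  [0,0,0,0.002,0,-0.0004,0],
  [0,0,0,0.004,0,-0.0004,0],
  [0,0,0,0.006,0,-0.0004,0],
  [0,0,0,0.008,0,-0.0004,0],
  [0,0,0,0.01,0,-0.0004,0],
])

```text
clock: 3.85
position: [0.4988, -0.1167, 0.0716]
ee_rot: [0.712, 0.702, 0.001, 0.001]
ft_force: [-1.1, -0.6, 10.2]
grip_width: -0.004
```

Run:
```python
from h import *
pose=np.load("pose.npy"); o=manip.get_obs(); print(o["position"],o["ft_force"],w2c(pose,o["position"])*1000)
t=cams.camera("top")[:,:,::-1].copy(); w=cams.camera("wrist")[:,:,::-1].copy(); cv2.imwrite("pics/t2.png",t);cv2.imwrite("pics/w2.png",w)
cv2.imwrite("pics/v2.png",np.vstack([crop(t,265,215,155,80,4),crop(w,220,120,420,220,1.4761)[:,:620]]))
```

```text
[ 0.49877746 -0.11669392  0.07158674] [-1.07904488 -0.56452919 10.20420286] [[-80.49164686  -1.41454278  71.58674283]]
```

View pics/v2.png

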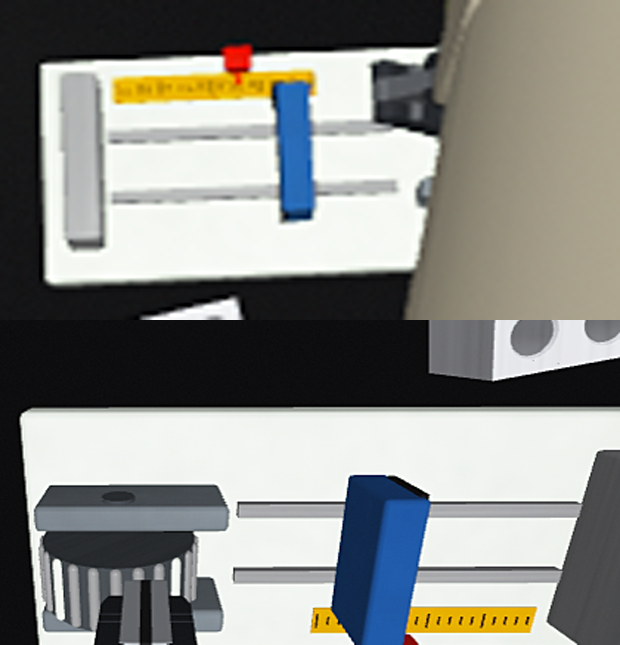

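move_arm([
  [0,0,0,0,0,-0.008,0],
  [0,0,0,-0.02,-0.001,-0.008,0],
  [0,0,0,-0.02,-0.001,-0.004,0],
  [0,0,0,-0.02,-0.001,0,0],
  [0,0,0,-0.017,-0.001,0,0],
  [0,0,0,-0.014,-0.001,0,0],
  [0,0,0,-0.01,-0.001,0,0],
  [0,0,0,-0.006,-0.001,0,0],
  [0,0,0,-0.003,-0.001,0,0],
  [0,0,0,0,-0.001,0,0],
])

```text
clock: 4.95
position: [0.4971, -0.1158, 0.0713]
ee_rot: [0.712, 0.702, 0.0, 0.0]
ft_force: [-4.4, -0.1, 14.1]
grip_width: -0.001
```

move_arm([
  [0,0,0,0,0,-0.008,0],
  [0,0,0,-0.02,0,-0.008,0],
  [0,0,0,-0.02,0,-0.004,0],
  [0,0,0,-0.02,0,0,0],
  [0,0,0,-0.017,0,0,0],
  [0,0,0,-0.014,0,0,0],
  [0,0,0,-0.01,0,0,0],
  [0,0,0,-0.006,0,0,0],
  [0,0,0,-0.003,0,0,0],
  [0,0,0,0,0,0,0],
])

```text
clock: 5.95
position: [0.497, -0.1155, 0.0712]
ee_rot: [0.712, 0.702, 0.0, -0.0]
ft_force: [-5.4, 1.6, 16.0]
grip_width: 0.001
```

Run:
```python
from h import *
pose=np.load("pose.npy"); o=manip.get_obs(); print(o["position"],o["ft_force"],w2c(pose,o["position"])*1000)
t=cams.camera("top")[:,:,::-1].copy(); cv2.imwrite("pics/t3.png",t)
p=cams.camera_params("top")
for n in("top0","t2","t3"):
    im=cv2.imread(f"pics/{n}.png").astype(int); b,g,r=im[...,0],im[...,1],im[...,2]
    m=(b-r>50)&(b-g>20); m[:, :290]=0; m[:,360:]=0; m[:225]=0; m[290:]=0
    v,u=np.nonzero(m); w=w2c(pose,unproj(p,[u.mean(),v.mean()],.055))*1000
    k=(r-b>120)&(r-g>110); k[:220]=0;k[240:]=0;k[:,:300]=0;k[:,350:]=0
    v,u=np.nonzero(k); print(n,"jaw mid",w,"tag",w2c(pose,unproj(p,[u.mean(),v.mean()],.03))*1000,len(u))
```

```text
[ 0.4970403  -0.11554534  0.07122766] [-5.44944585  1.60325515 16.02084773] [[-79.36797304   0.33883099  71.2276611 ]]
top0 jaw mid [[ 3.91681297  0.90181246 55.        ]] tag [[ 33.06741204 -49.43515936  30.        ]] 44
t2 jaw mid [[ 8.56246747  1.44689635 55.        ]] tag [[ 33.07161084 -49.33383851  30.        ]] 45
t3 jaw mid [[20.01218645  0.61960275 55.        ]] tag [[ 33.06741204 -49.43515936  30.        ]] 44
```

move_arm([
  [0,0,0,0,0,-0.008,0],
  [0,0,0,-0.018,0,-0.008,0],
  [0,0,0,-0.018,0,-0.004,0],
  [0,0,0,-0.018,0,0,0],
  [0,0,0,-0.015,0,0,0],
  [0,0,0,-0.012,0,0,0],
  [0,0,0,-0.008,0,0,0],
  [0,0,0,-0.004,0,0,0],
  [0,0,0,-0.004,0,0,0],
  [0,0,0,-0.004,0,-0.01,0],
])

```text
clock: 7.0
position: [0.4961, -0.119, 0.0795]
ee_rot: [0.712, 0.702, -0.0, -0.001]
ft_force: [-0.3, 0.1, 0.3]
grip_width: 0.001
```

move_arm([
  [0,0,0,0,0,-0.05,0],
  [0,0,0,0.05,0.0,-0.08,0],
  [0,0,0,0.1,-0.03,-0.08,0],
  [0,0,0,0.112,-0.06,-0.08,0],
  [0,0,0,0.112,-0.06,-0.08,0],
  [0,0,0,0.112,-0.06,-0.08,0],
])

```text
clock: 7.6
position: [0.4377, -0.006, 0.1602]
ee_rot: [0.711, 0.703, 0.001, -0.0]
ft_force: [0.9, 0.1, -0.3]
grip_width: 0.002
```

Run:
```python
from h import *
pose=np.load("pose.npy"); o=manip.get_obs(); print(o["position"],o["ft_force"],w2c(pose,o["position"])*1000)
p=cams.camera_params("wrist"); w=cams.camera("wrist")[:,:,::-1].copy(); cv2.imwrite("pics/w4.png",w)
t=cams.camera("top")[:,:,::-1].copy(); cv2.imwrite("pics/t4.png",t)
c=proj(p,c2w(pose,[.033,-.0375,.026]))[0]; print(c)
u,v=np.clip((c-[60,45]).astype(int),0,[520,390]); print(u,v); cv2.imwrite("pics/w4c.png",crop(w,u,v,120,90,6))
```

```text
[ 0.43772907 -0.00604086  0.16016544] [ 0.92928636  0.05959796 -0.34673568] [[ 29.27901571  61.20660184 160.16544243]]
[320.96458562 332.3965223 ]
260 287
```

View pics/w4c.png

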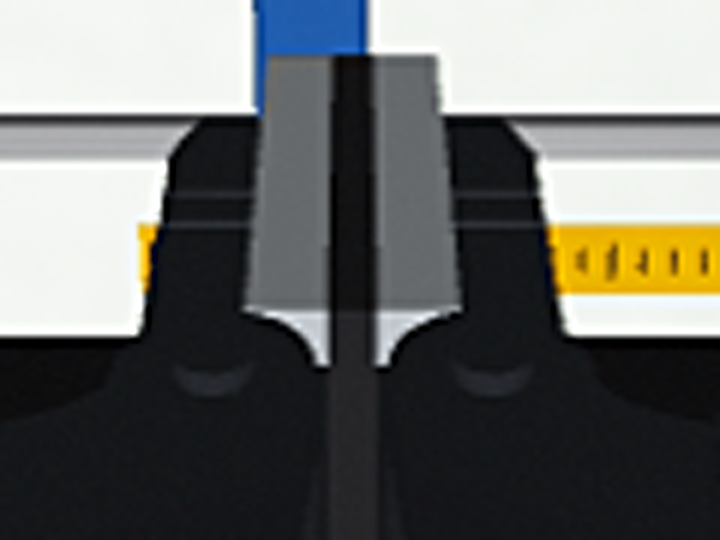

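The fingers hide the pointers from there. I'll move the tool beyond them so the camera looks straight down.

move_arm([
  [0,0,0,0,0.05,0,0],
  [0,0,0,0,0.1,0,0],
  [0,0,0,0,0.15,0,0],
  [0,0,0,0,0.17,0,0],
  [0,0,0,0,0.17,0,0],
  [0,0,0,0,0.17,0,0],
])

```text
clock: 8.3
position: [0.6082, -0.0111, 0.159]
ee_rot: [0.713, 0.702, -0.001, 0.0]
ft_force: [0.1, 0.4, -0.1]
grip_width: -0.001
```

```bash
cat > look.py <<'E'
import sys
from h import *
pose=np.load("pose.npy"); o=manip.get_obs(); print(o["position"],w2c(pose,o["position"])*1000)
n=sys.argv[1]; p=cams.camera_params("wrist"); w=cams.camera("wrist")[:,:,::-1].copy(); cv2.imwrite(f"pics/{n}.png",w)
c=proj(p,c2w(pose,[.033,-.0375,.026]))[0]; print("pred tag ptr",c)
u,v=np.clip((c-[60,45]).astype(int),0,[520,390]); print("crop origin",u,v); cv2.imwrite(f"pics/{n}c.png",crop(w,u,v,120,90,6))
np.savez(f"pics/{n}.npz",**p)
E
python3 look.py w5
```

```text
[ 0.60819916 -0.01107744  0.15903991] [[  26.67547995 -109.31799999  159.03991272]]
pred tag ptr [325.54630885 148.26450409]
crop origin 265 103
```

View pics/w5c.png

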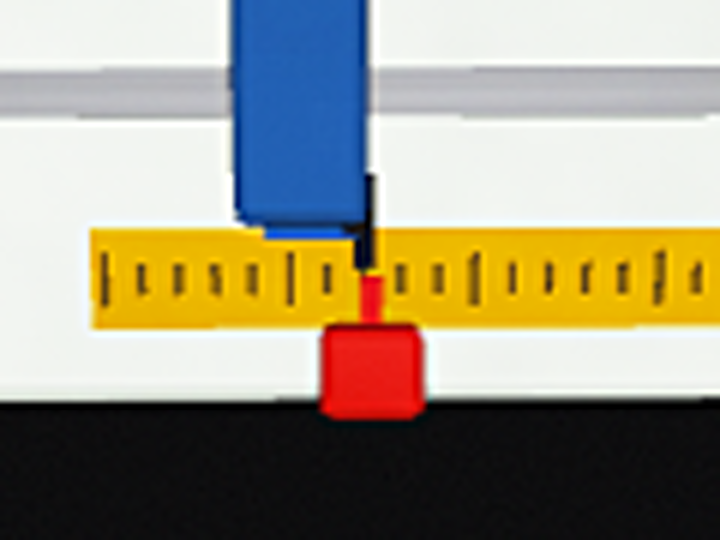

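The view is clear. Black pointer tip is at crop x≈364 and red pointer at ≈371, with ticks about 36.5 px per 5 mm, so the jaw is about 1 mm short. I'll measure the edges numerically.

```bash
cat > meas.py <<'E'
import sys
from h import *
w=cv2.imread(f"pics/{sys.argv[1]}.png").astype(int); u0,v0=int(sys.argv[2]),int(sys.argv[3])
pose=np.load("pose.npy"); p=np.load(f"pics/{sys.argv[1]}.npz")
U=np.arange(u0+45,u0+75)
for v in range(v0+36,v0+57):
    r,g,b=w[v,U,2],w[v,U,1],w[v,U,0]
    d=np.clip((190-r)/180.,0,1); k=np.clip((190-g)/180.,0,1)   # dark weight / non-yellow (red or dark)
    print(v, "dark c %.2f w %.2f"%((d*U).sum()/max(d.sum(),1e-6),d.sum()), "red c %.2f w %.2f"%(((k-d).clip(0)*U).sum()/max((k-d).clip(0).sum(),1e-6),(k-d).clip(0).sum()))
E
python3 meas.py w5 265 103
python3 - <<'E'
from h import *
w=cv2.imread("pics/w5.png")
for v in (145,146,147,150,151,152,153): print(v,[tuple(int(i) for i in x[::-1]) for x in w[v,321:332]])
E
```

```text
139 dark c 318.17 w 15.73 red c 0.00 w 0.00
140 dark c 318.10 w 16.51 red c 325.00 w 0.04
141 dark c 318.14 w 16.08 red c 331.73 w 1.39
142 dark c 318.29 w 15.07 red c 331.28 w 0.71
143 dark c 325.18 w 3.24 red c 330.57 w 0.61
144 dark c 325.17 w 3.24 red c 325.42 w 0.93
145 dark c 323.51 w 3.78 red c 320.85 w 1.33
146 dark c 323.65 w 3.81 red c 320.55 w 1.16
147 dark c 325.48 w 4.92 red c 325.75 w 2.55
148 dark c 325.39 w 2.57 red c 325.57 w 2.22
149 dark c 325.43 w 2.08 red c 326.18 w 5.95
150 dark c 325.70 w 2.17 red c 326.30 w 5.62
151 dark c 325.52 w 2.08 red c 326.36 w 5.69
152 dark c 313.00 w 0.47 red c 325.43 w 4.37
153 dark c 313.00 w 0.44 red c 325.61 w 4.77
154 dark c 0.00 w 0.00 red c 326.53 w 4.12
155 dark c 0.00 w 0.00 red c 325.96 w 3.84
156 dark c 0.00 w 0.00 red c 326.18 w 6.14
157 dark c 325.81 w 5.35 red c 326.64 w 9.86
158 dark c 319.00 w 0.05 red c 326.40 w 15.53
159 dark c 318.00 w 0.04 red c 326.38 w 15.44
145 [(236, 182, 0), (244, 189, 0), (236, 172, 0), (0, 4, 37), (16, 19, 31), (2, 10, 32), (137, 95, 19), (255, 199, 0), (238, 185, 0), (236, 185, 0), (237, 18
[... 315 characters left out ...]
, 0), (101, 75, 22)]
150 [(241, 189, 0), (235, 183, 0), (235, 189, 0), (231, 172, 0), (222, 37, 18), (240, 16, 24), (238, 14, 27), (237, 69, 17), (239, 169, 0), (226, 176, 0), (105, 81, 20)]
151 [(239, 188, 0), (235, 184, 0), (233, 188, 0), (234, 173, 0), (237, 46, 21), (236, 19, 26), (235, 16, 25), (235, 71, 18), (237, 169, 0), (223, 174, 0), (110, 83, 19)]
152 [(236, 184, 0), (234, 183, 0), (234, 188, 0), (234, 174, 0), (235, 45, 20), (235, 20, 25), (235, 17, 25), (235, 71, 17), (235, 167, 0), (239, 192, 0), (243, 190, 0)]
153 [(234, 182, 0), (234, 183, 0), (234, 189, 0), (234, 173, 0), (235, 44, 19), (234, 14, 20), (235, 15, 24), (235, 69, 15), (234, 165, 0), (234, 187, 0), (235, 183, 0)]
```

move_arm([
  [0,0,0,-0.035,-0.035,0,0],
  [0,0,0,-0.07,-0.07,0,0],
  [0,0,0,-0.105,-0.1,0,0],
  [0,0,0,-0.119,-0.11,0,0],
  [0,0,0,-0.119,-0.11,0.03,0],
  [0,0,0,-0.119,-0.11,0.06,0],
  [0,0,0,-0.119,-0.11,0.078,0],
  [0,0,0,-0.119,-0.11,0.08,0],
  [0,0,0,-0.119,-0.11,0.08,0],
  [0,0,0,-0.119,-0.11,0.08,0],
])

```text
clock: 9.35
position: [0.4972, -0.1272, 0.0814]
ee_rot: [0.712, 0.702, 0.001, 0.001]
ft_force: [-0.3, -0.6, 0.6]
grip_width: -0.005
```

move_arm([
  [0,0,0,0,0,0.006,0],
  [0,0,0,0,0,0.009,0],
  [0,0,0,0,0,0.0104,0],
  [0,0,0,0,0,0.0104,0],
])

```text
clock: 9.75
position: [0.4972, -0.1275, 0.0717]
ee_rot: [0.712, 0.702, 0.001, -0.0]
ft_force: [-8.8, 1.2, 27.2]
grip_width: 0.003
```

move_arm([
  [0,0,0,0,0,-0.0005,0],
  [0,0,0,0.0015,0,-0.0005,0],
  [0,0,0,0.003,0,-0.0005,0],
  [0,0,0,0.0037,0,-0.0005,0],
  [0,0,0,0.0037,0,-0.0005,0],
])

```text
clock: 10.25
position: [0.4972, -0.1244, 0.0718]
ee_rot: [0.712, 0.702, 0.001, 0.001]
ft_force: [-7.0, -1.7, 19.5]
grip_width: -0.001
```

move_arm([
  [0,0,0,0,0,-0.005,0],
  [0,0,0,0,0,-0.05,0],
  [0,0,0,0,0,-0.088,0],
  [0,0,0,0.035,0.035,-0.088,0],
  [0,0,0,0.07,0.07,-0.088,0],
  [0,0,0,0.105,0.1,-0.088,0],
  [0,0,0,0.117,0.112,-0.088,0],
  [0,0,0,0.117,0.112,-0.088,0],
  [0,0,0,0.117,0.112,-0.088,0],
  [0,0,0,0.117,0.112,-0.088,0],
])

```text
clock: 11.25
position: [0.6096, -0.0096, 0.1584]
ee_rot: [0.713, 0.701, -0.0, 0.0]
ft_force: [0.0, -0.2, -0.7]
grip_width: 0.001
```

```bash
python3 look.py w6
python3 - <<'E'
from h import *
w=cv2.imread("pics/w6.png"); p=np.load("pics/w6.npz")
c=proj(p,c2w(np.load("pose.npy"),[.033,-.0375,.026]))[0].astype(int)
for v in range(c[1]-4,c[1]+7): print(v,c[0]-5,[tuple(int(i) for i in x[::-1]) for x in w[v,c[0]-5:c[0]+7]])
E
```

```text
[ 0.60960551 -0.00955309  0.15838125] [[  28.21974383 -110.702449    158.3812465 ]]
pred tag ptr [323.29824351 146.22870852]
crop origin 263 101
142 318 [(238, 182, 0), (238, 183, 0), (242, 186, 0), (246, 184, 0), (180, 129, 2), (0, 6, 30), (12, 18, 33), (61, 46, 30), (188, 137, 0), (248, 194, 0), (237, 185, 0), (236, 184, 0)]
143 318 [(235, 181, 0), (234, 181, 0), (238, 185, 0), (242, 182, 0), (176, 126, 3), (0, 8, 34), (10, 15, 32), (57, 44, 29), (186, 134, 0), (248, 194, 0), (238, 187, 0), (238, 185, 0)]
144 318 [(238, 184, 0), (235, 182, 0), (237, 185, 0), (241, 181, 0), (171, 124, 2), (0, 4, 34), (2, 10, 31), (52, 41, 30), (180, 131, 0), (247, 192, 0), (242, 189, 0), (242, 187, 0)]
145 318 [(245, 191, 0), (235, 182, 0), (236, 182, 0), (237, 178, 0), (165, 120, 4), (9, 15, 32), (77, 64, 27), (118, 89, 19), (217, 162, 0), (245, 192, 0), (217, 159, 0), (79, 58, 26)]
146 318 [(248, 195, 0), (236, 183, 0), (235, 181, 0), (242, 190, 0), (221, 168, 0), (119, 91, 21), (255, 223, 0), (253, 212, 0), (243, 198, 0), (242, 194, 0), (220, 162, 0), (88, 66, 25)]
147 318 [(248, 194, 0), (236, 1
[... 389 characters left out ...]
, 0), (234, 191, 0), (229, 173, 0), (217, 0, 21), (237, 23, 24), (236, 15, 26), (235, 95, 13), (237, 201, 0), (215, 161, 0), (93, 67, 23)]
150 318 [(240, 189, 0), (235, 184, 0), (234, 181, 0), (234, 191, 0), (229, 172, 0), (217, 2, 23), (237, 23, 24), (236, 15, 27), (234, 95, 7), (235, 199, 0), (240, 189, 0), (243, 190, 0)]
151 318 [(236, 185, 0), (234, 182, 0), (233, 182, 0), (234, 190, 0), (230, 174, 0), (217, 2, 23), (237, 23, 24), (235, 14, 24), (235, 95, 10), (234, 199, 0), (235, 185, 0), (235, 183, 0)]
152 318 [(235, 184, 0), (235, 184, 0), (234, 184, 0), (235, 192, 0), (230, 174, 0), (218, 0, 22), (237, 22, 23), (235, 13, 23), (235, 95, 7), (235, 200, 0), (235, 186, 0), (235, 184, 0)]
```

View pics/w6c.png

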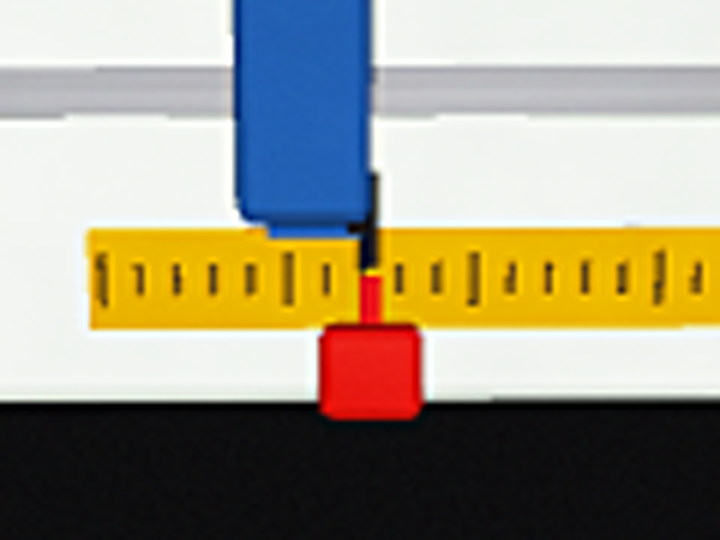

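The pointers now agree to about 0.3 mm (black centre at column 323.9, red at 324.2, 1.22 px/mm). The fingers are well clear of everything, so I'm handing in.

```bash
python3 -c "
from workcell import manip
print(manip.get_obs()['ft_force']); print(manip.hand_in())"
```

```text
[-0.98127892  0.89935911  0.10880503]
the job is handed in; nothing more can be done
None
```

I rolled the thumbwheel with the shut fingertips in five light strokes, the last a 3.7 mm correction. I then moved the fingers clear and handed in at about 11 s of the 61 s limit.

- **Alignment:** before the last stroke the jaw was about 1.0 mm short. The final close wrist view puts its pointer about 0.3 mm short of the red one, against the 1.5 mm allowed.
- **Forces:** the highest wrist force I read while pressing was about 27 N along z. That was briefly above the suggested 20 N but well under the 60 N limit. The last reading was about 1 N, with nothing touched.
- **Clamp and bench:** the red tag measured at the same place in the top view before and during the rolling. The last wrist picture put its pointer within about 1 pixel of where the starting clamp pose predicts. I did not check the other objects one by one at the end, but the arm passed well above them.

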